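# Open the guarded drain lever of a steriliser rinse station and hold it

### The job

Get the rinse drain ready and open it: press the round strainer disc, which is sticking up on one side, down into the drain bowl until it lies level and flush with the rim. Then flip the steel safety catch on the valve block all the way over to the robot's left, take the lever's black cross grip and pull the lever as far as it goes over the place where the catch stood, towards the catch end of the block. The lever springs back, so finish still holding it fully pulled; do not knock over or push away the bottle, the small bowl or the wing nut.

Things in the scene. Friction and masses are not known exactly. Their poses are not given: they have to be found in the camera images.
- pan: Drain bowl: round steel pot fixed to the table, at any yaw, 160 mm across, 45 mm high (foot 184 mm across). Origin: centre of its underside. Its top has a round recess 105 mm across; the rim is 45 mm up. A stiff rubber seal ring in the recess starts tilted; pushed down it stays where it is left, at most level.
- strainer_center (a point): Centre of the loose strainer disc: metal plate 100 mm across, 6 mm thick, 0.2 kg, on the bowl's seal ring; z = normal of its face. It starts tilted 7 degrees, one edge in the recess, the other 11 mm higher, towards the bowl's +x. Pushed with 6 to 10 N on its high half it sinks level and stays: flush, centre 42 mm above the bowl's origin.
- valve: Valve block: grey box fixed to the table, 150 mm (x, -70 to +80) by 100 mm (y) by 50 mm high; origin at table level below its hinges' middle line (y = 0). Its -x end, roughly facing the robot, carries the catch; the lever is behind it, towards +x.
- catch (a joint): Safety catch angle (rad): 0 = upright, blocking the lever; 1.45 = stop, flipped over to the block's +y side and lying nearly level. Turns about an axis along the block's x through catch_hinge. Light friction, about 1 N at its tip, no spring; it stays flipped.
- catch_hinge (a point): Point on the catch's hinge axis, fixed to the block at its x = -30 mm, y = 0, 60 mm above the table. Axes as the block's.
- catch_tip (a point): Middle of the top end of the catch, 145 mm above the table when upright. The catch is a plain steel bar 85 mm long from its hinge, 10 mm thick (block's x), 18 mm wide (y). A nose 14 mm wide, 12 mm high reaches 64 mm from the bar's middle towards the lever (+x), 46 mm above the hinge.
- lever (a joint): Lever angle (rad): 0 = at rest, leaning 0.5 rad from upright to the block's +x; grows as its top is pulled over to the block's -x; 0.9 = stop, leaning 0.4 rad to -x. Turns about an axis along the block's y. A spring returns it to 0: about 4 N at the grip at rest, 9 N at the stop.
- lever_hinge (a point): Point on the lever's hinge axis, fixed to the block at its x = +20 mm, y = -48 mm, 60 mm above the table. Axes as the block's.
- lever_grip (a point): Point on the axis of the lever's black cross grip: a level round bar, 20 mm in diameter, along the block's y from +10 to -85 mm, on top of a 14 mm shaft at y = 0. The point is at y = -48 mm (that part is free all round), 135 mm from lever_hinge: at rest at the block's x = +85 mm, 178 mm up; at the stop x = -33 mm, 184 mm up.
- bottle_center (a point): Bystander: white capped bottle, 60 mm across, 150 mm high, standing; point at half its height. Leave it alone.
- cup_center (a point): Bystander: small steel bowl, 72 mm across, 50 mm high; point at half its height. Leave it alone.
- wingnut_center (a point): Bystander: steel wing nut of a steriliser lid, 72 mm long over its wings, 24 mm high; point at half its height. Leave it alone.
Mind the look-alikes: they are no part of the job. Of the things that look like the part that bears strainer_center, the smaller one is meant. Of the things shaped like the pan, the steel one is meant.

How it is judged:
By the outcome, as a careful person would: the job done as asked, in the order asked, and still so for the second after the job is handed in, while the arm keeps its last pose, push and grip.
It also fails if it takes over 58 s, if anything falls off the work surface, if the arm or the gripper's body presses on something with over 40 N, if the wrist force passes 120 N, or if a joint passes its speed limit or range.

### The arm

A 6-joint arm with a two-finger parallel gripper is mounted at the origin on the work surface. World frame = base frame: x ahead of the robot, y to its left, z up, the work surface at z = 0. Lengths are in m, angles in rad, forces in N, time in s.
With the tool pointing down it reaches from about 0.375 to 0.925 m from the base axis. Payload 5.7 kg.
Tool frame: the origin (TCP) lies on the centre line of the jaws, within the pads' length; the fingertips stand 8 mm ahead of it and the grasp point (between the pads) lies 11 mm behind it (manip.tips_ahead is the z of the fingertips in the tool frame, in m); z points along the fingers, y is the direction in which the jaws open and shut (so a half turn about z gives the same grasp; the last joint's range is limited). The gripper opens to 88 mm and grips with 3 to 60 N. Pads are 20 mm wide; open, the fingers measure 115 mm over their backs; the gripper's body (75 mm by 178 mm) begins 61 mm behind the grasp point.
Start: joints at [1.029, 0.359, 1.51, -0, 1.272, -0.115], TCP at [0.248, 0.546, 0.194] pointing down, gripper open.
Joint ranges: [-2.97, 2.97], [-1.01, 2.36], [0.21, 2.38], [-0.96, 4.11], [0.2, 2.71], [-2.98, 2.98]. Speed limits (rad/s): [2.39, 2.39, 3.14, 3.14, 3.14, 3.14].

### API

Orientations are given as a unit quaternion [w, x, y, z].
In Python, from bench import manip gives the robot as it stands. The module is installed in compiled form; this text tells all that it offers.
- The arm moves only by the tool servo_tool, never from a script. Its argument "increments" is a list of rows, each an object with "rotation": the turn, a rotation vector about the tool's x, y, z in rad, a list of three; "slide": the shift along the tool's x, y, z in mm, a list of three; "jaw": the finger opening in mm, from 0 to 87.8. In form: [{"rotation": [wx, wy, wz], "slide": [tx, ty, tz], "jaw": jaw}, ...]. A call has 1 to 8 rows; each row shifts and turns the pose as measured when the row begins, along the tool's axes as they then stand; what a row does not reach is not made up. A row lasts 1/10 s, in which the tool goes at most 50 mm and 8.59 degrees, less where a joint would pass 70% of its speed; a pose out of reach is approached as far as the arm can. A call is refused whole if a number of a shift passes 50 or a number of a turn 0.15, either way. A call with a gripper value outside its range is refused whole. The fingers move at their own pace and stop on an object; the grip force is fixed at half the most. Time passes only in rows, so rows that do not move let the fingers close. It gives the time, the measured TCP pose, the force and the opening at its end, in the units of the state.
- manip.state(): the state, without advancing time (a new reading comes with each control period).
- manip.snapshot(name): name is "scene" or "side" or "wrist"; returns the picture (384x512x3 uint8, red, green, blue); there is no depth.
- manip.camera_model(name): a dict with "vfov" (degrees; the focal length in pixels is half the picture's height over the tangent of half this angle, whatever the lens; pixels are square), "cx", "cy" (the principal point, pixels), "R" (3x3) and "t" (3): a world point X has camera coordinates R X + t. Camera axes: x right, y down, z forward; pixel columns grow to the right and rows downward; lengths in m; the calibration is good to about 2 mm. A picture is of the moment at which its call begins: read the wrist's pose just before it. camera_model takes no time and is no camera call; for the wrist camera it gives the pose at the moment of the call.
- manip.finish_job(): hands the job in, once; it reports no verdict.
The state is a dict: "clock": time; "joints": joint angles; "qvel": joint speeds; "joint_efforts": joint torques, N m; "position": TCP position; "tool_rot": TCP orientation; "wrist_force": force on the tool from outside, world axes, zero at the start; "moment": the same for the moment, N m; "width": finger opening in m.
Only numpy, scipy, OpenCV 4.12 (cv2) and the standard library are available. Lean on these libraries where they do the work, as an engineer would, in place of code of your own. Each camera call takes 0.05 s, during which the arm holds its last target. There are 200 camera calls.

## Working session

There is one attempt and no reset: what is moved stays moved. The work goes in short steps, Python scripts to look and compute and a tool call to move; the robot and the scene stay as the last step left them, time stands still between calls to the robot, and variables do not carry over. Pictures are saved under pics/ and viewed, about 8 in all and at most 12, crops included, and the job is handed in when it is done.

Besides the shell and the picture viewer there is one more tool, called after "Call:" by a JSON object that holds its "name" and its "arguments". servo_tool: Moves the arm, as the interface text tells. Its arguments: {"type":"object","properties":{"increments":{"type":"array"}},"required":["increments"]}

```bash
mkdir -p pics; cat > h.py <<'E'
import numpy as np, cv2, json
from bench import manip
from scipy.spatial.transform import Rotation as Ro
def snap(n,f):
    im=manip.snapshot(n); cv2.imwrite(f'pics/{f}.png',im[:,:,::-1]); return im
def cam(n):
    m=manip.camera_model(n); f=192/np.tan(np.radians(m['vfov'])/2); return f,m['cx'],m['cy'],np.array(m['R']),np.array(m['t'])
def ray(c,u,v):
    f,cx,cy,R,t=c; d=R.T@np.array([(u-cx)/f,(v-cy)/f,1]); return -R.T@t,d
def onz(c,u,v,z):
    o,d=ray(c,u,v); return o+d*(z-o[2])/d[2]
def tri(c1,p1,c2,p2):
    o1,d1=ray(c1,*p1);o2,d2=ray(c2,*p2)
    s=np.linalg.lstsq(np.stack([d1,-d2],1),o2-o1,rcond=None)[0]
    a,b=o1+s[0]*d1,o2+s[1]*d2; return (a+b)/2,np.linalg.norm(a-b)
def proj(c,X):
    f,cx,cy,R,t=c; p=R@np.array(X)+t; return np.array([cx+f*p[0]/p[2],cy+f*p[1]/p[2]])
def rel(X):
    s=manip.state(); R=Ro.from_quat(np.array(s['tool_rot'])[[1,2,3,0]]); return R.inv().apply(np.array(X)-s['position'])*1000
E
python3 - <<'E'
from h import *
a=snap('scene','a');b=snap('side','b')
for n in('scene','side','wrist'):
    m=manip.camera_model(n);print(n,{k:np.round(v,3).tolist() for k,v in m.items()}, 'centre',-np.array(m['R']).T@np.array(m['t']))
print(manip.state(),manip.tips_ahead)
E
```

```text
scene {'vfov': 56.61, 'cx': 257.927, 'cy': 191.591, 'R': [[0.366, 0.931, -0.011], [0.796, -0.319, -0.514], [-0.482, 0.18, -0.857]], 't': [-0.19, -0.419, 1.164]} centre [ 0.96368742 -0.16592348  0.78035008]
side {'vfov': 56.491, 'cx': 260.151, 'cy': 190.726, 'R': [[0.906, -0.423, 0.019], [-0.308, -0.69, -0.654], [0.29, 0.587, -0.756]], 't': [-0.543, 0.233, 0.792]} centre [ 0.3343096  -0.53369627  0.7615964 ]
wrist {'vfov': 71.558, 'cx': 254.981, 'cy': 190.833, 'R': [[0.414, 0.91, -0.002], [0.866, -0.394, 0.307], [0.278, -0.129, -0.952]], 't': [-0.6, -0.038, 0.393]} centre [0.17206587 0.58223027 0.3839134 ]
{'clock': 0.1, 'joints': array([ 1.02891443e+00,  3.59423562e-01,  1.51132313e+00,  2.26393972e-05,
        1.27246867e+00, -1.15110062e-01]), 'qvel': array([ 0.00060075,  0.0005246 , -0.00207257,  0.00153521, -0.00015212,
       -0.00042804]), 'joint_efforts': array([ 3.09078348e-05, -5.16356134e+01, -2.71403700e+01,  6.76738448e-02,
        2.76888051e-02, -3.87443106e-05]), 'position': array([0.24802347, 0.54561482, 0.19309969]), 'tool_rot': array([-2.71997971e-04,  2.11773418e-01,  9.77318454e-01, -7.64481528e-04]), 'wrist_force': array([0.20338538, 0.50108676, 0.04179799]), 'moment': array([ 0.01456774, -0.02553559, -0.01762441]), 'width': 0.08803602112032786} 0.008
```

View pics/a.png

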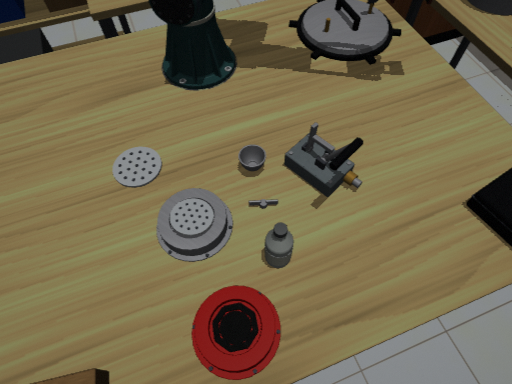

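View pics/b.png

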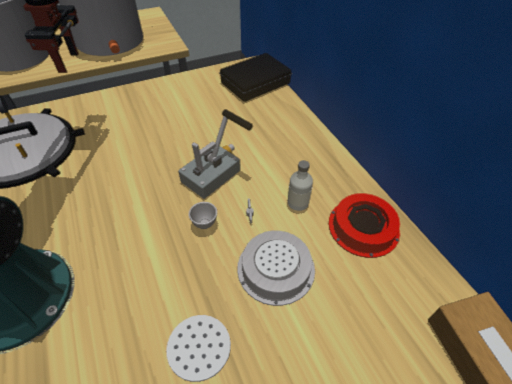

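Scene view: steel bowl with strainer at (192,217), a loose larger disc at (137,167) and a red bowl at (236,332). The valve is near (325,165), with its catch tip at (313,127) and black grip at (345,152). The target is the smaller disc in the steel bowl, and one enlarged crop sheet will confirm it.

```bash
python3 - <<'E'
import cv2,numpy as np
a=cv2.imread('pics/a.png');b=cv2.imread('pics/b.png')
def c(im,x,y,w,h,s): return cv2.resize(im[y:y+h,x:x+w],None,fx=s,fy=s,interpolation=cv2.INTER_CUBIC)
o=np.vstack([np.hstack([c(a,145,180,100,75,4),c(a,275,115,100,75,4)]),np.hstack([c(b,226,228,100,75,4),c(b,165,105,100,75,4)])])
cv2.imwrite('pics/c.png',o)
E
```

```text
(no output)
```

View pics/c.png

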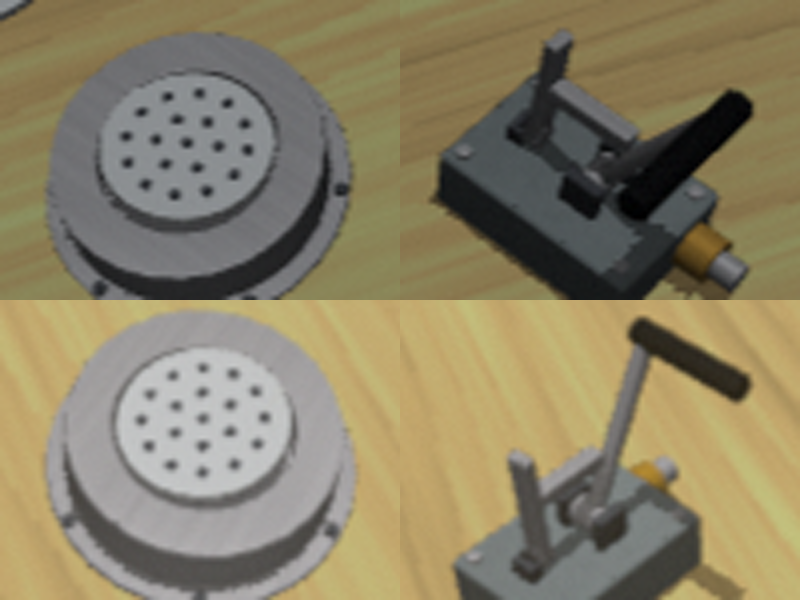

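```bash
python3 - <<'E'
from h import *
A,B=cam('scene'),cam('side')
P=lambda n,p,q:print(n,*[np.round(x,4) for x in tri(A,p,B,q)])
P('strainer c',(191.75,215.5),(276.75,257.5))
P('catch tip',(314.3,123.8),(195,143.7))
P('grip +y end',(359.3,140.7),(225,113.3))
P('grip -y end',(334.5,165.8),(249.5,126.3))
# screws on block top (z .05): left front, right
P('screw L',(275+16,115+38),(165+17.5,105+63))
P('screw R',(275+73,115+47.5),(165+73.5,105+54))
# other things, approx
for n,p,z in [('bottle',(279,245),.075),('cup',(252,158),.025),('wing',(263,203),.012)]: print(n,np.round(onz(A,*p,z),3))
for n,p,z in [('bottle',(299,190),.075),('cup',(203,215),.025),('wing',(250,211),.012)]: print(n,np.round(onz(B,*p,z),3))
# holes
def holes(f,x0,y0,w,h,thr):
    g=cv2.imread(f,0)[y0:y0+h,x0:x0+w]; g=cv2.resize(g,None,fx=8,fy=8,interpolation=cv2.INTER_CUBIC)
    bg=cv2.morphologyEx(g,cv2.MORPH_CLOSE,np.ones((41,41),np.uint8))
    m=((bg.astype(int)-g)>thr).astype(np.uint8)
    n,l,s,c=cv2.connectedComponentsWithStats(m)
    return np.array([c[i]/8+[x0-.44,y0-.44] for i in range(1,n) if 40<s[i,4]<900])
ha=holes('pics/a.png',170,198,43,35,30);hb=holes('pics/b.png',255,240,45,36,30)
print(len(ha),len(hb))
ca=tri(A,(191.75,215.5),B,(276.75,257.5))[0]
pts=[]
for p in ha:
    X=onz(A,*p,ca[2]); 
    if np.linalg.norm(X-ca)>.05: continue
    q=proj(B,X); d=np.linalg.norm(hb-q,axis=1); i=d.argmin()
    if d[i]<4:
        T,e=tri(A,p,B,hb[i]); pts.append(T); 
pts=np.array(pts);c=pts.mean(0);u,s,v=np.linalg.svd(pts-c);n=v[2]*np.sign(v[2][2])
print(len(pts),c,'n',n,'tilt',np.degrees(np.arccos(n[2])),'high dir',-n[:2]/np.linalg.norm(n[:2]), 'res',s[2]/np.sqrt(len(pts)), np.linalg.norm(pts-c,axis=1).max())
E
```

```text
strainer c [ 0.5567 -0.1782  0.0508] 0.0008
catch tip [0.4853 0.1558 0.1472] 0.0009
grip +y end [0.5883 0.2074 0.1771] 0.0038
grip -y end [0.6259 0.1288 0.1776] 0.0004
screw L [0.4573 0.1305 0.0622] 0.0641
screw R [0.5909 0.1809 0.0678] 0.0702
bottle [ 0.706 -0.025  0.075]
cup [0.438 0.015 0.025]
wing [ 0.567 -0.005  0.012]
bottle [ 0.69  -0.039  0.075]
cup [0.448 0.023 0.025]
wing [ 0.568 -0.005  0.012]
20 23
19 [ 0.55594675 -0.1783307   0.05206419] n [-0.06989096  0.10713043  0.99178542] tilt 7.348995300085784 high dir [ 0.54639552 -0.83752728] res 0.0002101185366976585 0.03514613521894701
```

Strainer centre (0.556,-0.178), tilted 7.3° with its high side towards (0.55,-0.84). The valve yaw is about 25.6°, with its origin near (0.512,0.169). Heights and lengths agree with the given sizes, so I'm moving now.

Call:
{"name": "servo_tool", "arguments": {"increments": [{"rotation": [0,0,0],"slide": [0,0,-50],"jaw": 0},{"rotation": [0,0,0],"slide": [0,0,-50],"jaw": 0},{"rotation": [0,0,0],"slide": [-37,-33,0],"jaw": 0},{"rotation": [0,0,0],"slide": [-37,-33,0],"jaw": 0},{"rotation": [0,0,0],"slide": [-37,-33,0],"jaw": 0},{"rotation": [0,0,0],"slide": [-37,-33,0],"jaw": 0},{"rotation": [0,0,0],"slide": [-37,-33,0],"jaw": 0},{"rotation": [0,0,0],"slide": [-37,-33,0],"jaw": 0}]}}

```text
clock: 0.9
position: [0.3682, 0.2724, 0.2945]
tool_rot: [-0.001, 0.207, 0.978, -0.002]
wrist_force: [0.9, 0.2, -0.1]
width: 0.0274
```

Call:
{"name": "servo_tool", "arguments": {"increments": [{"rotation": [0,0,0],"slide": [-37,-33,0],"jaw": 0},{"rotation": [0,0,0],"slide": [-37,-33,0],"jaw": 0},{"rotation": [0,0,0],"slide": [-37,-33,0],"jaw": 0},{"rotation": [0,0,0],"slide": [-37,-33,0],"jaw": 0},{"rotation": [0,0,0],"slide": [-37,-33,0],"jaw": 0},{"rotation": [0,0,0],"slide": [-37,-33,0],"jaw": 0},{"rotation": [0,0,0],"slide": [-37,-33,0],"jaw": 0},{"rotation": [0,0,0],"slide": [-37,-33,0],"jaw": 0}]}}

```text
clock: 1.7
position: [0.5288, -0.094, 0.2943]
tool_rot: [-0.001, 0.207, 0.978, -0.002]
wrist_force: [1.2, 1.6, 0.5]
width: 0.0005
```

```bash
python3 -c "
from h import *
s=manip.state();print(s['clock'],s['position'],s['tool_rot'],s['wrist_force'],s['width'],rel([.572,-.203,.045]))"
```

```text
1.7 [ 0.52876767 -0.09400841  0.29432727] [-0.00147567  0.20671423  0.97839836 -0.00192495] [1.1638514  1.56790655 0.4529412 ] 0.0005189759513185454 [-84.14643875 -81.09780208 249.5091442 ]
```

Call:
{"name": "servo_tool", "arguments": {"increments": [{"rotation": [0,0,0],"slide": [-36,-34,0],"jaw": 0},{"rotation": [0,0,0],"slide": [-36,-34,0],"jaw": 0},{"rotation": [0,0,0],"slide": [-12,-13,40],"jaw": 0},{"rotation": [0,0,0],"slide": [0,0,50],"jaw": 0},{"rotation": [0,0,0],"slide": [0,0,50],"jaw": 0},{"rotation": [0,0,0],"slide": [0,0,40],"jaw": 0},{"rotation": [0,0,0],"slide": [0,0,15],"jaw": 0},{"rotation": [0,0,0],"slide": [0,0,0],"jaw": 0}]}}

```text
clock: 2.5
position: [0.5746, -0.2149, 0.0906]
tool_rot: [-0.0, 0.211, 0.977, -0.003]
wrist_force: [-0.2, 0.5, 0.6]
width: 0.0004
```

```bash
python3 -c "
from h import *
s=manip.state();print(s['clock'],s['position'],s['tool_rot'],s['wrist_force'],s['width'],rel([.572,-.203,.045]))"
```

```text
2.5 [ 0.57459723 -0.21492427  0.09060513] [-4.85186695e-04  2.11453248e-01  9.77383817e-01 -2.85689900e-03] [-0.21479422  0.54760591  0.61464532] 0.00039751477834686 [ 7.30565102 10.04825614 45.5458193 ]
```

Call:
{"name": "servo_tool", "arguments": {"increments": [{"rotation": [0,0,0],"slide": [7,9,8],"jaw": 0},{"rotation": [0,0,0],"slide": [0,0,10],"jaw": 0},{"rotation": [0,0,0],"slide": [0,0,5],"jaw": 0},{"rotation": [0,0,0],"slide": [0,0,4],"jaw": 0},{"rotation": [0,0,0],"slide": [0,0,4],"jaw": 0}]}}

```text
clock: 3.0
position: [0.5743, -0.2035, 0.0611]
tool_rot: [0.002, 0.211, 0.977, -0.003]
wrist_force: [-0.5, -0.0, 0.5]
width: 0.0006
```

Call:
{"name": "servo_tool", "arguments": {"increments": [{"rotation": [0,0,0],"slide": [0,0,3],"jaw": 0},{"rotation": [0,0,0],"slide": [0,0,3],"jaw": 0}]}}

```text
clock: 3.2
position: [0.5751, -0.204, 0.0554]
tool_rot: [0.003, 0.211, 0.977, -0.004]
wrist_force: [-0.3, 0.4, 0.2]
width: 0.0002
```

Call:
{"name": "servo_tool", "arguments": {"increments": [{"rotation": [0,0,0],"slide": [0,0,3],"jaw": 0}]}}

```text
clock: 3.3
position: [0.5754, -0.2042, 0.0524]
tool_rot: [0.004, 0.211, 0.977, -0.004]
wrist_force: [-0.7, -1.1, -0.1]
width: 0.0003
```

```bash
python3 -c "
from h import *
a=snap('scene','d1');b=snap('side','d2')
A,B=cam('scene'),cam('side')
for im,C,n in((a,A,0),(b,B,1)): print(proj(C,[.5753,-.2042,.0444]))
c=lambda im,x,y:cv2.resize(im[y:y+90,x:x+100],None,fx=4,fy=4,interpolation=cv2.INTER_CUBIC)
cv2.imwrite('pics/d.png',np.hstack([c(a,145,175),c(b,226,215)])[:,:,::-1])
print(manip.state()['wrist_force'],manip.state()['position'])"
```

```text
[183.36501302 227.48841169]
[289.03480012 265.10138923]
[-0.98091593  0.40894843  0.40315235] [ 0.57491935 -0.20404286  0.05198337]
```

View pics/d.png

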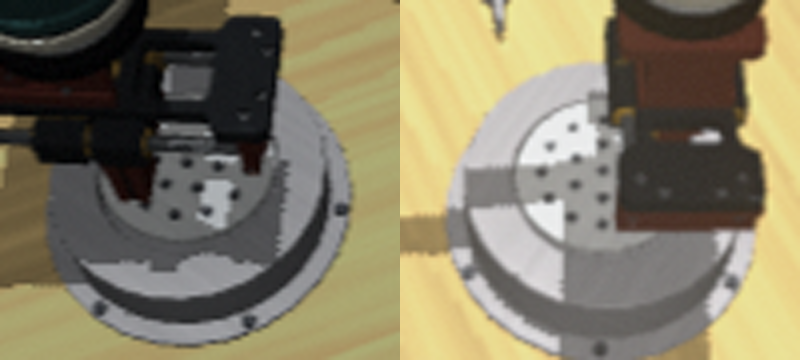

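The left fingertip in the scene view, near (180,226), sits over the disc's high side. There's no contact force yet, so I'll keep going down in small steps.

Call:
{"name": "servo_tool", "arguments": {"increments": [{"rotation": [0,0,0],"slide": [0,0,2],"jaw": 0}]}}

```text
clock: 3.5
position: [0.5752, -0.2042, 0.0502]
tool_rot: [0.003, 0.211, 0.977, -0.004]
wrist_force: [-0.2, -0.4, 0.3]
width: 0.0002
```

Call:
{"name": "servo_tool", "arguments": {"increments": [{"rotation": [0,0,0],"slide": [0,0,2],"jaw": 0}]}}

```text
clock: 3.6
position: [0.5752, -0.2043, 0.0481]
tool_rot: [0.003, 0.211, 0.977, -0.004]
wrist_force: [-0.1, 0.1, 0.1]
width: 0.0004
```

```bash
python3 -c "
from h import *
w=snap('wrist','e1');a=snap('scene','e2')
W=cam('wrist')
R=Ro.from_quat(np.array(manip.state()['tool_rot'])[[1,2,3,0]]).as_matrix();p=manip.state()['position']
print('tip px',proj(W,p+R@[0,0,.008]),'scene',proj(cam('scene'),p+R@[0,0,.008]))
c=cv2.resize(a[170:266,130:258],(512,384),interpolation=cv2.INTER_CUBIC)
cv2.imwrite('pics/e.png',cv2.resize(np.hstack([w,c]),(800,300))[:,:,::-1])"
```

```text
tip px [253.15929652 214.69155783] scene [183.67425912 228.25858651]
```

View pics/e.png

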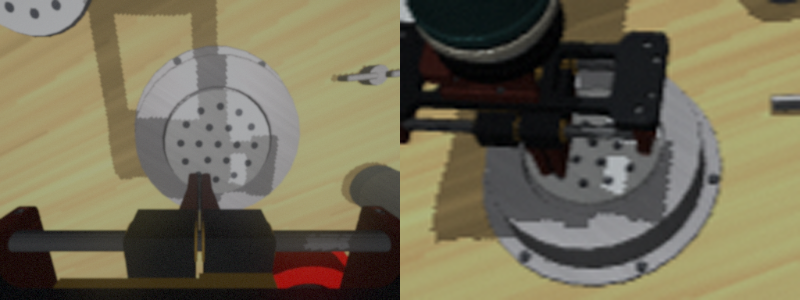

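```bash
python3 -c "
from h import *
W=cam('wrist')
g=cv2.imread('pics/e1.png')
for z in(.045,.05): print(proj(W,[.5563,-.1783,z]))
# disc centre hole in wrist ~ panel (211,144)/.78
for X in([.5563,-.1783,.048],[.567,-.005,.012],[.556,-.178,.045]): print(proj(W,X))
s=manip.state();print(s['position'],s['joints'],s['wrist_force'],s['joint_efforts'])
a=cv2.imread('pics/e2.png')
c=cv2.resize(a[195:240,155:215],None,fx=6.6,fy=6.6,interpolation=cv2.INTER_CUBIC)
w=cv2.resize(g[90:290,150:400],None,fx=1.6,fy=1.6,interpolation=cv2.INTER_CUBIC)
h=320;cv2.imwrite('pics/f.png',np.hstack([cv2.resize(c,(396,320)),w]))"
```

```text
[274.04433057 183.53779934]
[274.46089051 185.49012509]
[274.29187666 184.69799399]
[476.9125023   97.61323637]
[274.25375768 183.03459916]
[ 0.57502685 -0.20422236  0.04788889] [-0.45052244  0.52774995  1.63969074 -0.00698607  0.96638856 -1.59190704] [ 0.25960576  0.61887232 -0.12365764] [-1.56406802e-02 -5.60081112e+01 -2.10833573e+01 -4.32667066e-02
 -3.47906188e-02 -5.25764208e-04]
```

View pics/f.png

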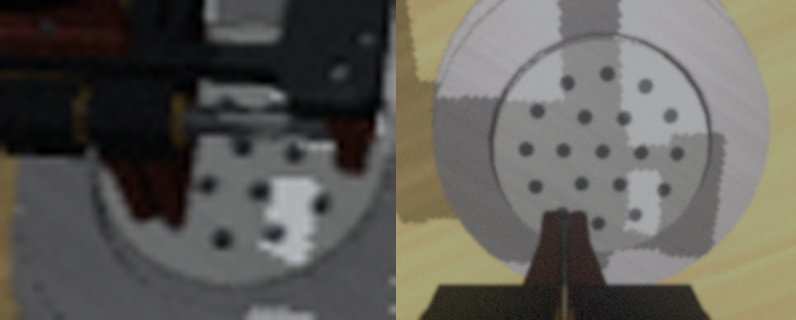

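The wrist view and the scene view disagree with the reported tool pose by several mm: the tip looks higher and further to the right-hand side. I'll measure that offset using the disc holes as landmarks.

```bash
cat >> h.py <<'E'
def holes(f,x0,y0,w,h,thr,k=41,amax=900):
    g=cv2.imread(f,0)[y0:y0+h,x0:x0+w]; g=cv2.resize(g,None,fx=8,fy=8,interpolation=cv2.INTER_CUBIC)
    bg=cv2.morphologyEx(g,cv2.MORPH_CLOSE,np.ones((k,k),np.uint8))
    n,l,s,c=cv2.connectedComponentsWithStats(((bg.astype(int)-g)>thr).astype(np.uint8))
    return np.array([c[i]/8+[x0-.44,y0-.44] for i in range(1,n) if 40<s[i,4]<amax])
def discpts(fa,fb):
    A,B=cam('scene'),cam('side')
    ha=holes(fa,170,198,43,35,30);hb=holes(fb,255,240,45,36,30);pts=[]
    ca=np.array([.5563,-.1783,.051])
    for p in ha:
        X=onz(A,*p,ca[2])
        if np.linalg.norm(X-ca)>.045: continue
        d=np.linalg.norm(hb-proj(B,X),axis=1)
        if d.min()<4: pts.append(tri(A,p,B,hb[d.argmin()])[0])
    return np.array(pts)
E
python3 - <<'E'
from h import *
from scipy.optimize import least_squares
P=discpts('pics/a.png','pics/b.png'); W=cam('wrist'); f,cx,cy,R,t=W
hw=holes('pics/e1.png',205,115,140,125,25,121,4000)
print(len(P),len(hw))
C0=-R.T@t
off=np.array([4.5,0.])
for use in range(3):
    if use==0: pr=np.array([proj(W,X)+off for X in P])
    M=[(X,hw[np.linalg.norm(hw-q,axis=1).argmin()]) for X,q in zip(P,pr) if np.linalg.norm(hw-q,axis=1).min()<6]
    fun=lambda d:np.concatenate([proj((f,cx,cy,R,-R@(C0+d)),X)-h for X,h in M])
    r=least_squares(fun,np.zeros(3),loss='soft_l1'); d=r.x
    pr=np.array([proj((f,cx,cy,R,-R@(C0+d)),X) for X in P])
    print(len(M),d,np.sqrt(np.mean(r.fun**2)))
# include wing nut: predicted
print('wing',proj(W,[.567,-.005,.012]),proj((f,cx,cy,R,-R@(C0+d)),[.567,-.005,.012]),'observed ~478,96')
# also rotation free
fun6=lambda v:np.concatenate([proj((f,cx,cy,Ro.from_rotvec(v[3:]).as_matrix()@R,-Ro.from_rotvec(v[3:]).as_matrix()@R@(C0+v[:3])),X)-h for X,h in M])
r=least_squares(fun6,np.zeros(6));print(r.x,np.sqrt(np.mean(r.fun**2)))
# scene tip expected with shift
p=manip.state()['position']
for q in (p,p+d): print(proj(cam('scene'),q-[0,0,.008]))
E
```

```text
19 4
2 [ 0.00329695 -0.00458141 -0.00536906] 0.826914376249466
2 [ 0.00329695 -0.00458141 -0.00536906] 0.826914376249466
2 [ 0.00329695 -0.00458141 -0.00536906] 0.826914376249466
wing [476.9125023   97.61323637] [487.68641852  90.77025377] observed ~478,96
[ 0.0080505  -0.00442288 -0.00526363 -0.01725916  0.02125418  0.09054762] 5.359097091990178e-10
[183.69909634 228.23525598]
[182.59066747 231.12297994]
```

```bash
python3 - <<'E'
from h import *
from scipy.optimize import least_squares, linear_sum_assignment as lsa
P=discpts('pics/a.png','pics/b.png'); W=cam('wrist'); f,cx,cy,R,t=W;C0=-R.T@t
H=np.array([(568,83),(607,74),(646,86),(670,116),(624,118),(585,117),(537,111),(526,149),(564,150),(602,151),(641,153),(677,154),(664,189),(620,185),(582,184),(536,186),(635,214),(599,223)],float)
H=(H-[396,0])/1.6+[150,90]
c=P.mean(0);lev=P.copy()
# levelled disc too
n=np.linalg.svd(P-c)[2][2];n*=np.sign(n[2]);ax=np.cross(n,[0,0,1]);ang=np.arcsin(np.linalg.norm(ax))
L=Ro.from_rotvec(ax/np.linalg.norm(ax)*ang).apply(P-c)+[c[0],c[1],.045]
for name,Q in(('tilted',P),('level',L)):
  for rots in(0,1):
    d=np.zeros(6);pm=lambda v,X:proj((f,cx,cy,Ro.from_rotvec(v[3:]).as_matrix()@R,-Ro.from_rotvec(v[3:]).as_matrix()@R@(C0+v[:3])),X)
    for k in range(4):
        pr=np.array([pm(d,X) for X in Q])+([4.5,0] if k==0 else 0)
        D=np.linalg.norm(H[:,None]-pr[None],axis=2);i,j=lsa(D)
        fun=lambda v:np.concatenate([pm(np.r_[v[:3],v[3:] if rots else np.zeros(3)],Q[b])-H[a] for a,b in zip(i,j)])
        r=least_squares(fun,d);d=r.x
    print(name,rots,np.round(d,4),'rms',np.sqrt(np.mean(r.fun**2)),'max match',D[i,j].max())
E
```

```text
tilted 0 [-0.0012 -0.0035  0.0022  0.      0.      0.    ] rms 0.32749802691986996 max match 0.9104065796922671
tilted 1 [-0.0005 -0.0042  0.0025 -0.0048 -0.0021  0.001 ] rms 0.3250031182107785 max match 0.8844626212217794
level 0 [-0.0009 -0.0033 -0.006   0.      0.      0.    ] rms 0.7291289552476674 max match 2.165394626101531
level 1 [ 0.0129 -0.0247 -0.0012 -0.1129 -0.0678 -0.0199] rms 0.32500311821074673 max match 0.8844626030178095
```

The fit shows the disc is still tilted, and the tool only about 3.5 mm further to -y than stated. The tip simply hasn't touched yet, so I continue down by feel.

Call:
{"name": "servo_tool", "arguments": {"increments": [{"rotation": [0,0,0],"slide": [0,3,2],"jaw": 0}]}}

```text
clock: 3.8
position: [0.5765, -0.2017, 0.046]
tool_rot: [0.003, 0.211, 0.977, -0.004]
wrist_force: [0.7, 0.0, 0.4]
width: 0.0005
```

Call:
{"name": "servo_tool", "arguments": {"increments": [{"rotation": [0,0,0],"slide": [0,0,2],"jaw": 0}]}}

```text
clock: 3.9
position: [0.5766, -0.2014, 0.0439]
tool_rot: [0.003, 0.211, 0.977, -0.004]
wrist_force: [-0.3, 0.2, -0.2]
width: 0.0008
```

Call:
{"name": "servo_tool", "arguments": {"increments": [{"rotation": [0,0,0],"slide": [0,0,2],"jaw": 0}]}}

```text
clock: 4.0
position: [0.5767, -0.2013, 0.0418]
tool_rot: [0.003, 0.211, 0.977, -0.004]
wrist_force: [-0.6, -0.2, 0.6]
width: 0.0005
```

Call:
{"name": "servo_tool", "arguments": {"increments": [{"rotation": [0,0,0],"slide": [0,0,2],"jaw": 0}]}}

```text
clock: 4.1
position: [0.5768, -0.2013, 0.0396]
tool_rot: [0.003, 0.211, 0.977, -0.004]
wrist_force: [-0.2, 0.2, -1.0]
width: 0.0004
```

Call:
{"name": "servo_tool", "arguments": {"increments": [{"rotation": [0,0,0],"slide": [0,0,2],"jaw": 0}]}}

```text
clock: 4.2
position: [0.5767, -0.2013, 0.0373]
tool_rot: [0.003, 0.211, 0.977, -0.004]
wrist_force: [-0.1, 0.6, 0.2]
width: 0.0002
```

Call:
{"name": "servo_tool", "arguments": {"increments": [{"rotation": [0,0,0],"slide": [0,0,2],"jaw": 0}]}}

```text
clock: 4.3
position: [0.5767, -0.2013, 0.0352]
tool_rot: [0.003, 0.211, 0.977, -0.004]
wrist_force: [0.3, 0.4, 0.3]
width: 0.0005
```

```bash
python3 - <<'E'
from h import *
w=snap('wrist','g1');a=snap('scene','g2');b=snap('side','g3')
p=manip.state()['position']
for n in('scene','side','wrist'): print(n,proj(cam(n),p-[0,0,.008]))
c=cv2.resize(a[190:240,150:220],(396,283),interpolation=cv2.INTER_CUBIC)
v=cv2.resize(w[90:290,150:400],(400,320),interpolation=cv2.INTER_CUBIC)
d=cv2.resize(b[225:295,220:320],(396,277),interpolation=cv2.INTER_CUBIC)
o=np.zeros((600,800,3),np.uint8);o[:283,:396]=c;o[:320,400:]=v;o[323:,:396]=d
cv2.imwrite('pics/g.png',o[:,:,::-1])
E
```

```text
scene [186.1585978  230.72307148]
side [288.33345526 267.58159427]
wrist [253.28866136 214.62685354]
```

View pics/g.png

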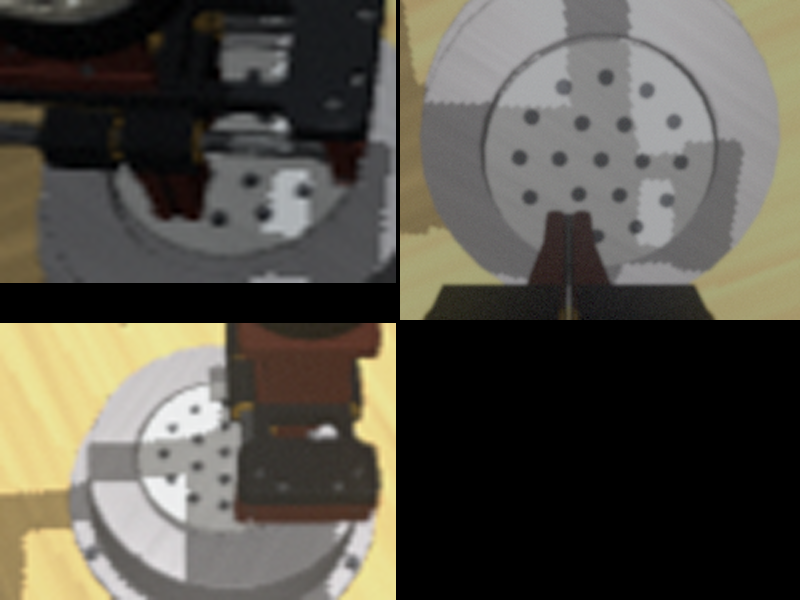

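```bash
python3 - <<'E'
from h import *
W,A=cam('wrist'),cam('scene')
s=manip.state();R=Ro.from_quat(np.array(s['tool_rot'])[[1,2,3,0]])
T,e=tri(W,(255.6,222.5),A,(181.8,227.5));print(T,e,R.inv().apply(T-s['position']))
o,d=ray(W,255.6,222.5);o=R.inv().apply(o-s['position']);d=R.inv().apply(d);print('cam in tool',o)
for x in(-.01,-.005,0,.005,.01): print(x,o+d*(x-o[0])/d[0])
print(s['position'],s['joints'])
E
```

```text
[ 0.57553548 -0.20317625  0.04553812] 0.008670953198597484 [ 0.00010909 -0.00225174 -0.01035876]
cam in tool [ 0.08436352  0.00156643 -0.19079557]
-0.01 [-0.01        0.00192588  0.01479273]
-0.005 [-0.005       0.00190684  0.0038993 ]
0 [ 1.38777878e-17  1.88779011e-03 -6.99411547e-03]
0.005 [ 0.005       0.00186874 -0.01788754]
0.01 [ 0.01        0.0018497  -0.02878096]
[ 0.57661303 -0.20125925  0.03516748] [-0.44500714  0.54492012  1.64778278 -0.00708072  0.94091384 -1.5863945 ]
```

```bash
cat >> h.py <<'E'
def camfit(H,Q,first=(4.5,0)):
    from scipy.optimize import least_squares, linear_sum_assignment as lsa
    f,cx,cy,R,t=cam('wrist');C0=-R.T@t;d=np.zeros(3)
    pm=lambda v,X:proj((f,cx,cy,R,-R@(C0+v)),X)
    for k in range(5):
        D=np.linalg.norm(H[:,None]-(np.array([pm(d,X) for X in Q])+(np.array(first) if k==0 else 0))[None],axis=2);i,j=lsa(D)
        r=least_squares(lambda v:np.concatenate([pm(v,Q[b])-H[a] for a,b in zip(i,j)]),d);d=r.x
    return d,np.sqrt(np.mean(r.fun**2)),D[i,j].max()
E
python3 - <<'E'
from h import *
P=discpts('pics/a.png','pics/b.png');c=P.mean(0)
H=np.array([(606,77),(647,90),(564,87),(532,117),(582,123),(624,124),(674,122),(519,158),(559,159),(601,160),(642,161),(681,162),(530,197),(579,195),(620,195),(667,200),(636,227),(597,236)],float)
H=(H-[400,0])/1.6+[150,90]
n=np.linalg.svd(P-c)[2][2];n*=np.sign(n[2]);ax=np.cross(n,[0,0,1]);ax/=np.linalg.norm(ax)
for fr in(0,.5,1):
    Q=Ro.from_rotvec(ax*np.arccos(n[2])*fr).apply(P-c)+[c[0],c[1],c[2]-.006*fr]
    print(fr,*[np.round(x,4) for x in camfit(H,Q)])
E
```

```text
0 [-0.001  -0.0034  0.0013] 0.2993 0.7882
0.5 [-0.0009 -0.0033 -0.0022] 0.4882 1.1951
1 [-0.0007 -0.0032 -0.0059] 0.8246 2.1838
```

Call:
{"name": "servo_tool", "arguments": {"increments": [{"rotation": [0,0,0],"slide": [0,0,2],"jaw": 0}]}}

```text
clock: 4.55
position: [0.5769, -0.2014, 0.0334]
tool_rot: [0.004, 0.211, 0.977, -0.004]
wrist_force: [-0.4, -0.5, -0.6]
width: 0.0002
```

Call:
{"name": "servo_tool", "arguments": {"increments": [{"rotation": [0,0,0],"slide": [0,0,2],"jaw": 0}]}}

```text
clock: 4.65
position: [0.577, -0.2015, 0.0313]
tool_rot: [0.004, 0.211, 0.977, -0.004]
wrist_force: [-0.1, 0.1, -0.0]
width: 0.0004
```

Call:
{"name": "servo_tool", "arguments": {"increments": [{"rotation": [0,0,0],"slide": [0,0,2],"jaw": 0}]}}

```text
clock: 4.75
position: [0.577, -0.2016, 0.0292]
tool_rot: [0.004, 0.211, 0.977, -0.004]
wrist_force: [-0.4, -0.2, 0.2]
width: 0.0006
```

Call:
{"name": "servo_tool", "arguments": {"increments": [{"rotation": [0,0,0],"slide": [0,0,2],"jaw": 0}]}}

```text
clock: 4.85
position: [0.5771, -0.2016, 0.0271]
tool_rot: [0.004, 0.211, 0.977, -0.004]
wrist_force: [-0.7, 0.7, 3.9]
width: 0.0003
```

Contact came at 3.9 N with reported TCP z=0.027, so the real fingertip sits about 28 mm behind the reported TCP. The wrist view agrees: the tip edge ray at x=+10 mm gives z=-28.8 mm. From here I use tip = TCP - 28 mm, and press on.

Call:
{"name": "servo_tool", "arguments": {"increments": [{"rotation": [0,0,0],"slide": [0,0,2],"jaw": 0}]}}

```text
clock: 4.95
position: [0.5773, -0.2019, 0.0252]
tool_rot: [0.004, 0.211, 0.977, -0.004]
wrist_force: [-0.6, -1.3, 5.2]
width: 0.0006
```

Call:
{"name": "servo_tool", "arguments": {"increments": [{"rotation": [0,0,0],"slide": [0,0,2],"jaw": 0}]}}

```text
clock: 5.05
position: [0.5775, -0.2021, 0.0235]
tool_rot: [0.004, 0.211, 0.977, -0.004]
wrist_force: [-1.6, 0.2, 4.3]
width: 0.0001
```

Call:
{"name": "servo_tool", "arguments": {"increments": [{"rotation": [0,0,0],"slide": [0,0,2],"jaw": 0}]}}

```text
clock: 5.15
position: [0.5777, -0.2023, 0.0217]
tool_rot: [0.004, 0.211, 0.977, -0.004]
wrist_force: [-1.3, -0.1, 4.7]
width: 0.0006
```

Call:
{"name": "servo_tool", "arguments": {"increments": [{"rotation": [0,0,0],"slide": [0,0,2],"jaw": 0}]}}

```text
clock: 5.25
position: [0.5778, -0.2026, 0.0198]
tool_rot: [0.005, 0.211, 0.977, -0.004]
wrist_force: [-0.5, -0.1, 4.3]
width: 0.0004
```

Call:
{"name": "servo_tool", "arguments": {"increments": [{"rotation": [0,0,0],"slide": [0,0,2],"jaw": 0}]}}

```text
clock: 5.35
position: [0.5779, -0.2028, 0.0179]
tool_rot: [0.005, 0.211, 0.977, -0.005]
wrist_force: [-1.2, -1.4, 5.3]
width: 0.0006
```

Call:
{"name": "servo_tool", "arguments": {"increments": [{"rotation": [0,0,0],"slide": [0,0,2],"jaw": 0}]}}

```text
clock: 5.45
position: [0.578, -0.2029, 0.016]
tool_rot: [0.005, 0.211, 0.977, -0.005]
wrist_force: [-3.5, 0.4, 16.2]
width: 0.0004
```

Call:
{"name": "servo_tool", "arguments": {"increments": [{"rotation": [0,0,0],"slide": [0,0,2],"jaw": 0}]}}

```text
clock: 5.55
position: [0.5781, -0.2029, 0.0154]
tool_rot: [0.005, 0.211, 0.977, -0.005]
wrist_force: [-7.1, 2.9, 30.6]
width: 0.0005
```

Bottomed out, with force rising stiffly to 30 N at tip height of about 0.044. I retract, turn the tool for the catch, and verify the disc.

Call:
{"name": "servo_tool", "arguments": {"increments": [{"rotation": [0,0,0],"slide": [0,0,-20],"jaw": 0},{"rotation": [0,0,-0.145],"slide": [0,0,-50],"jaw": 0},{"rotation": [0,0,-0.145],"slide": [0,0,-50],"jaw": 0},{"rotation": [0,0,-0.145],"slide": [0,0,-50],"jaw": 0},{"rotation": [0,0,-0.145],"slide": [0,0,0],"jaw": 0},{"rotation": [0,0,-0.145],"slide": [0,0,0],"jaw": 0},{"rotation": [0,0,-0.145],"slide": [0,0,0],"jaw": 0},{"rotation": [0,0,0],"slide": [0,0,0],"jaw": 0}]}}

```text
clock: 6.35
position: [0.5766, -0.1993, 0.189]
tool_rot: [0.002, -0.235, 0.972, -0.004]
wrist_force: [0.2, -0.0, -0.5]
width: 0.0003
```

```bash
python3 -c "
from h import *
s=manip.state();print(s['clock'],s['position'],s['tool_rot'],s['wrist_force'])
R=Ro.from_quat(np.array(s['tool_rot'])[[1,2,3,0]]);print(R.as_matrix().round(3))
print(rel([.503,.123,.165]))"
```

```text
6.35 [ 0.5766063  -0.19932995  0.18899573] [ 0.00198802 -0.2345864   0.97208385 -0.00427359] [ 0.24184209 -0.01568184 -0.45782089]
[[-0.89  -0.456  0.006]
 [-0.456  0.89  -0.007]
 [-0.002 -0.009 -1.   ]]
[-81.46307779 320.63255449  21.18513207]
```

Call:
{"name": "servo_tool", "arguments": {"increments": [{"rotation": [0,0,0],"slide": [-12,46,0],"jaw": 0},{"rotation": [0,0,0],"slide": [-12,46,0],"jaw": 0},{"rotation": [0,0,0],"slide": [-12,46,0],"jaw": 0},{"rotation": [0,0,0],"slide": [-12,46,0],"jaw": 0},{"rotation": [0,0,0],"slide": [-12,46,0],"jaw": 0},{"rotation": [0,0,0],"slide": [-12,46,0],"jaw": 0},{"rotation": [0,0,0.02],"slide": [-6,20,0],"jaw": 0},{"rotation": [0,0,0],"slide": [0,0,0],"jaw": 0}]}}

```text
clock: 7.15
position: [0.5114, 0.1098, 0.1806]
tool_rot: [-0.0, -0.205, 0.979, -0.003]
wrist_force: [0.1, -0.3, 0.2]
width: 0.0002
```

```bash
python3 - <<'E'
from h import *
a=snap('scene','i1');b=snap('side','i2');w=snap('wrist','i3')
s=manip.state();print(s['clock'],s['position'],s['tool_rot'],rel([.503,.123,.150]))
P=discpts('pics/i1.png','pics/i2.png');c=P.mean(0);n=np.linalg.svd(P-c)[2][2];n*=np.sign(n[2])
print(len(P),c,n,np.degrees(np.arccos(n[2])))
c=cv2.resize(a[175:265,145:245],(360,324),interpolation=cv2.INTER_CUBIC)
d=cv2.resize(b[90:220,150:320],(392,300),interpolation=cv2.INTER_CUBIC)
o=np.zeros((600,800,3),np.uint8);o[:324,:360]=c;o[:324,364:796]=cv2.resize(w,(432,324));o[300:,:392]=d
o[330:600,400:760]=cv2.resize(a[95:200,260:400],(360,270),interpolation=cv2.INTER_CUBIC)
cv2.imwrite('pics/i.png',o[:,:,::-1])
E
```

```text
7.3 [0.51257958 0.10648179 0.18081306] [ 1.81318642e-04 -2.04811323e-01  9.78794598e-01 -3.66380896e-03] [ 2.11781402 19.19604579 30.6772082 ]
19 [ 0.55635755 -0.17933197  0.04647495] [-0.00114656  0.00269605  0.99999571] 0.16786120883065012
```

View pics/i.png

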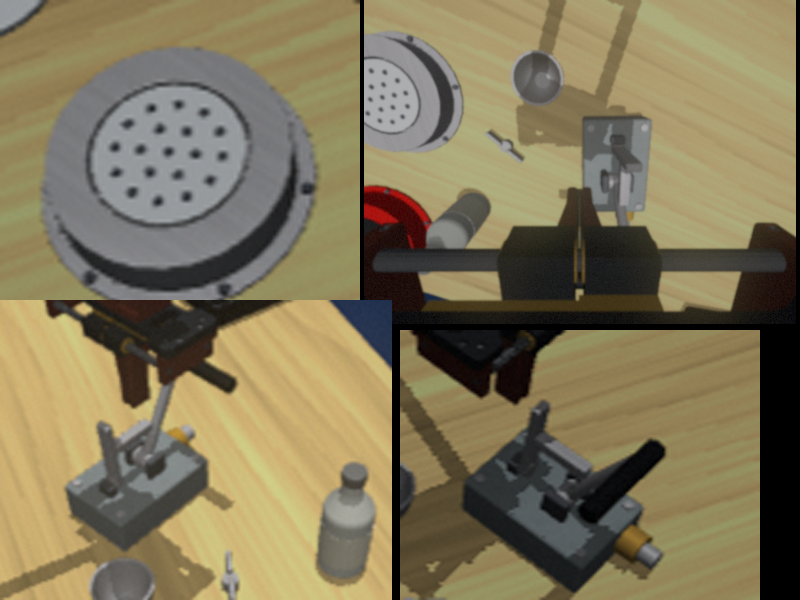

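The strainer is level at 0.17° (it was 7.3°) and sits flush. The wrist view shows the block aligned with the tool and the upright catch just right of the fingers. Next I go down beside the catch.

Call:
{"name": "servo_tool", "arguments": {"increments": [{"rotation": [0,0,0],"slide": [2,0,40],"jaw": 0},{"rotation": [0,0,0],"slide": [2,0,40],"jaw": 0},{"rotation": [0,0,0],"slide": [0,0,4],"jaw": 0},{"rotation": [0,0,0],"slide": [0,0,0],"jaw": 0}]}}

```text
clock: 7.7
position: [0.5138, 0.0988, 0.0966]
tool_rot: [0.003, -0.2, 0.98, -0.005]
wrist_force: [0.6, 0.5, 0.7]
width: 0.0006
```

```bash
cat >> h.py <<'E'
O=np.array([.512,.169,0]);PSI=np.radians(25.6);BX=np.array([np.cos(PSI),np.sin(PSI),0]);BY=np.array([-np.sin(PSI),np.cos(PSI),0])
def blk():
    s=manip.state();R=Ro.from_quat(np.array(s['tool_rot'])[[1,2,3,0]]);T=s['position']+R.apply([0,0,-.028])-O
    print('t',s['clock'],'tip in block mm',(1000*np.array([T@BX,T@BY,T[2]])).round(1),'F',np.array(s['wrist_force']).round(1),'w',round(s['width']*1000,1),'yaw',np.degrees(np.arctan2(R.as_matrix()[1,1],R.as_matrix()[0,1])).round(1),'z',R.as_matrix()[:,2].round(3))
E
python3 -c "
from h import *
blk()"
```

```text
t 7.7 tip in block mm [-28.8 -63.8 124.6] F [0.6 0.5 0.7] w 0.6 yaw 113.1 z [ 0.008 -0.008 -1.   ]
```

Call:
{"name": "servo_tool", "arguments": {"increments": [{"rotation": [0,0,0],"slide": [0,20,0],"jaw": 0},{"rotation": [0,0,0],"slide": [0,18,0],"jaw": 0},{"rotation": [0,0,0],"slide": [0,15,0],"jaw": 0},{"rotation": [0,0,0],"slide": [0,15,0],"jaw": 0}]}}

```text
clock: 8.1
position: [0.4933, 0.1587, 0.1019]
tool_rot: [0.007, -0.195, 0.981, -0.006]
wrist_force: [1.3, -0.6, -0.5]
width: 0.0
```

```bash
python3 -c "
from h import *
blk()"
```

```text
t 8.1 tip in block mm [-21.6  -0.8 129.9] F [ 1.3 -0.6 -0.5] w 0.0 yaw 112.5 z [ 0.016 -0.009 -1.   ]
```

Call:
{"name": "servo_tool", "arguments": {"increments": [{"rotation": [0,0,0.02],"slide": [5,6,8],"jaw": 0},{"rotation": [0,0,0],"slide": [4,10,9],"jaw": 0},{"rotation": [0,0,0],"slide": [1,10,9],"jaw": 0}]}}

```text
clock: 8.4
position: [0.4809, 0.18, 0.0812]
tool_rot: [0.013, -0.184, 0.983, -0.006]
wrist_force: [-0.0, -1.4, 1.2]
width: 0.0005
```

```bash
python3 -c "
from h import *
blk()"
```

```text
t 8.4 tip in block mm [-23.9  23.9 109.2] F [-0.  -1.4  1.2] w 0.5 yaw 111.2 z [ 0.028 -0.007 -1.   ]
```

Call:
{"name": "servo_tool", "arguments": {"increments": [{"rotation": [0,0.02,-0.05],"slide": [3,10,9],"jaw": 0},{"rotation": [0,0,-0.02],"slide": [3,10,9],"jaw": 0},{"rotation": [0,0,0],"slide": [1,8,7],"jaw": 0}]}}

```text
clock: 8.7
position: [0.4642, 0.2045, 0.0546]
tool_rot: [0.003, -0.221, 0.975, -0.008]
wrist_force: [0.4, -1.2, 1.0]
width: 0.0004
```

```bash
python3 -c "
from h import *
blk()"
```

```text
t 8.7 tip in block mm [-27.9  53.2  82.6] F [ 0.4 -1.2  1. ] w 0.4 yaw 115.6 z [ 0.01  -0.015 -1.   ]
```

Call:
{"name": "servo_tool", "arguments": {"increments": [{"rotation": [0,0,0],"slide": [0,5,3],"jaw": 0}]}}

```text
clock: 8.8
position: [0.4608, 0.2095, 0.0503]
tool_rot: [0.002, -0.222, 0.975, -0.008]
wrist_force: [0.3, -1.0, -0.8]
width: 0.0
```

Call:
{"name": "servo_tool", "arguments": {"increments": [{"rotation": [0,0,0],"slide": [0,0,3],"jaw": 0}]}}

```text
clock: 8.9
position: [0.4604, 0.2105, 0.0472]
tool_rot: [0.002, -0.222, 0.975, -0.008]
wrist_force: [-4.9, 0.9, 29.8]
width: 0.0006
```

Call:
{"name": "servo_tool", "arguments": {"increments": [{"rotation": [0,0,0],"slide": [0,0,2],"jaw": 0}]}}

```text
clock: 9.0
position: [0.4605, 0.2107, 0.0468]
tool_rot: [0.002, -0.222, 0.975, -0.008]
wrist_force: [-7.1, -6.2, 38.0]
width: 0.0007
```

Call:
{"name": "servo_tool", "arguments": {"increments": [{"rotation": [0,0,0],"slide": [0,0,2],"jaw": 0}]}}

```text
clock: 9.1
position: [0.4606, 0.2107, 0.047]
tool_rot: [0.003, -0.223, 0.975, -0.009]
wrist_force: [-7.4, -4.3, 33.1]
width: 0.0004
```

The catch hit its stop, with the force rising steeply at tip z=0.075. Now I rise, turn the jaws across the grip bar, and open.

Call:
{"name": "servo_tool", "arguments": {"increments": [{"rotation": [0,0,0],"slide": [0,-2,-30],"jaw": 0},{"rotation": [0,0,0],"slide": [0,0,-48],"jaw": 0},{"rotation": [0,0,0.1],"slide": [0,0,-48],"jaw": 0},{"rotation": [0,0,0.145],"slide": [0,0,-48],"jaw": 0},{"rotation": [0,0,0.145],"slide": [0,0,-20],"jaw": 60},{"rotation": [0,0,0.145],"slide": [0,0,0],"jaw": 60},{"rotation": [0,0,0.145],"slide": [0,0,0],"jaw": 60},{"rotation": [0,0,0.145],"slide": [0,0,0],"jaw": 60}]}}

```text
clock: 9.9
position: [0.4592, 0.2119, 0.2503]
tool_rot: [0.006, 0.2, 0.98, -0.006]
wrist_force: [-0.3, -0.5, -0.6]
width: 0.0288
```

Call:
{"name": "servo_tool", "arguments": {"increments": [{"rotation": [0,0,0.145],"slide": [0,0,0],"jaw": 60},{"rotation": [0,0,0.145],"slide": [0,0,0],"jaw": 60},{"rotation": [0,0,0.145],"slide": [0,0,0],"jaw": 60},{"rotation": [0,0,0.145],"slide": [0,0,0],"jaw": 60},{"rotation": [0,0,0.145],"slide": [0,0,0],"jaw": 60},{"rotation": [0,0,0],"slide": [0,0,0],"jaw": 60}]}}

```text
clock: 10.5
position: [0.4577, 0.2116, 0.2489]
tool_rot: [0.007, 0.546, 0.838, -0.005]
wrist_force: [0.7, -0.4, 0.4]
width: 0.0602
```

```bash
python3 -c "
from h import *
blk(); X=O+.085*BX-.048*BY; print(rel([X[0],X[1],.260-.028]), manip.state()['joints'])"
```

```text
t 10.5 tip in block mm [-30.5  62.3 276.9] F [ 0.7 -0.4  0.4] w 60.2 yaw 23.8 z [ 0.006 -0.015 -1.   ]
[-105.94966753  118.86818052   18.60979586] [ 0.30944557  0.17124288  1.63349385 -0.01694239  1.33562459 -0.10262353]
```

Call:
{"name": "servo_tool", "arguments": {"increments": [{"rotation": [0,0,-0.03],"slide": [-30,34,0],"jaw": 60},{"rotation": [0,0,0],"slide": [-30,34,0],"jaw": 60},{"rotation": [0,0,0],"slide": [-30,34,0],"jaw": 60},{"rotation": [0,0,0],"slide": [-14,12,0],"jaw": 60},{"rotation": [0,0,0],"slide": [0,0,0],"jaw": 60},{"rotation": [0,0,0],"slide": [0,0,0],"jaw": 60}]}}

```text
clock: 11.1
position: [0.6072, 0.1651, 0.2477]
tool_rot: [0.004, 0.522, 0.853, -0.006]
wrist_force: [-0.2, -0.2, -0.4]
width: 0.0598
```

```bash
python3 - <<'E'
from h import *
blk();X=O+.085*BX-.048*BY; print(rel([X[0],X[1],.260-.028]))
w=snap('wrist','j3');a=snap('scene','j1');b=snap('side','j2')
A,B,W=cam('scene'),cam('side'),cam('wrist')
G=X+[0,0,.178]; print('grip proj wrist',proj(W,G),'ends',proj(W,G+.058*BY),proj(W,G-.037*BY))
o=np.zeros((600,800,3),np.uint8);o[:300,:400]=cv2.resize(w,(400,300));o[:300,400:]=cv2.resize(a[80:215,255:435],(400,300),interpolation=cv2.INTER_CUBIC)
o[300:,:400]=cv2.resize(b[70:205,150:330],(400,300),interpolation=cv2.INTER_CUBIC)
cv2.imwrite('pics/j.png',o[:,:,::-1])
E
```

```text
t 11.1 tip in block mm [ 84.3 -44.2 275.7] F [-0.2 -0.2 -0.4] w 59.8 yaw 27.0 z [ 0.001 -0.015 -1.   ]
[-3.16342277  0.84030426 15.71770808]
grip proj wrist [255.16796771 194.85640016] ends [256.6570916  138.23264059] [254.31866576 227.15100639]
```

View pics/j.png

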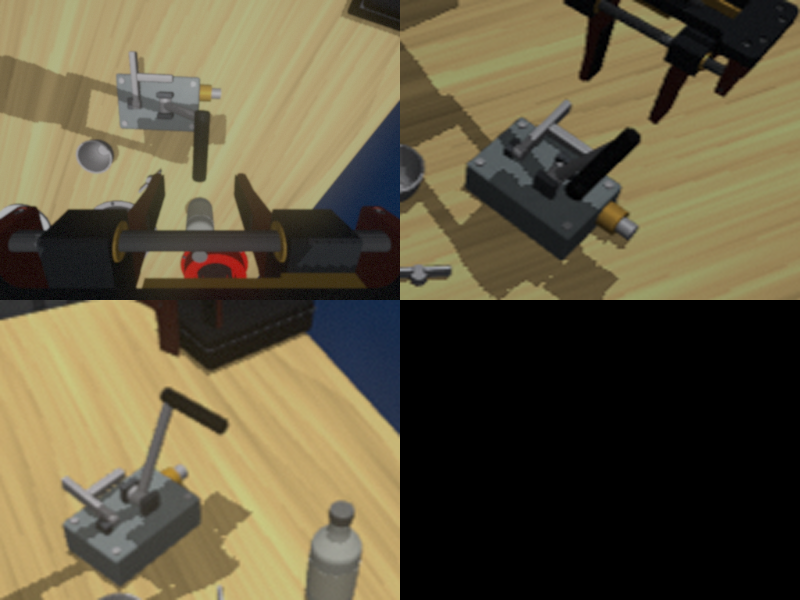

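The catch lies flipped over to +y. In the wrist view the grip spans (260,143)-(256,230), central between the fingers at (207,228) and (305,228). Descending to grasp.

Call:
{"name": "servo_tool", "arguments": {"increments": [{"rotation": [0,0,0],"slide": [-3,0,35],"jaw": 60},{"rotation": [0,0,0],"slide": [0,0,40],"jaw": 60},{"rotation": [0,0,0],"slide": [0,0,30],"jaw": 60},{"rotation": [0,0,0],"slide": [0,0,10],"jaw": 60},{"rotation": [0,0,0],"slide": [0,0,0],"jaw": 60}]}}

```text
clock: 11.75
position: [0.605, 0.1648, 0.1347]
tool_rot: [0.007, 0.519, 0.855, -0.004]
wrist_force: [0.4, -0.4, -0.4]
width: 0.0601
```

```bash
python3 -c "
from h import *
blk()"
```

```text
t 11.75 tip in block mm [ 82.  -43.5 162.7] F [ 0.4 -0.4 -0.4] w 60.1 yaw 27.5 z [ 0.007 -0.013 -1.   ]
```

Call:
{"name": "servo_tool", "arguments": {"increments": [{"rotation": [0,0,-0.03],"slide": [-3,3,4],"jaw": 60},{"rotation": [0,0,0],"slide": [0,0,0],"jaw": 30},{"rotation": [0,0,0],"slide": [0,0,0],"jaw": 22},{"rotation": [0,0,0],"slide": [0,0,0],"jaw": 10},{"rotation": [0,0,0],"slide": [0,0,0],"jaw": 0},{"rotation": [0,0,0],"slide": [0,0,0],"jaw": 0}]}}

```text
clock: 12.35
position: [0.6105, 0.1652, 0.1379]
tool_rot: [0.009, 0.505, 0.863, -0.002]
wrist_force: [-7.6, -5.4, -1.6]
width: 0.0236
```

```bash
python3 -c "
from h import *
blk()"
```

```text
t 12.35 tip in block mm [ 87.  -45.5 165.9] F [-7.6 -5.4 -1.6] w 23.6 yaw 29.3 z [ 0.015 -0.012 -1.   ]
```

Call:
{"name": "servo_tool", "arguments": {"increments": [{"rotation": [0,0,0],"slide": [0,0,0],"jaw": 0},{"rotation": [0,0,0],"slide": [0,0,0],"jaw": 0}]}}

```text
clock: 12.55
position: [0.6089, 0.1643, 0.1379]
tool_rot: [0.009, 0.506, 0.862, -0.003]
wrist_force: [0.2, -0.1, -1.2]
width: 0.0198
```

```bash
python3 -c "
from h import *
blk()
w=snap('wrist','k3');a=snap('scene','k1');b=snap('side','k2')
o=np.zeros((600,800,3),np.uint8);o[:300,:400]=cv2.resize(w[90:290,120:387],(400,300));o[:300,400:]=cv2.resize(a[95:190,295:422],(400,300),interpolation=cv2.INTER_CUBIC)
o[300:,:400]=cv2.resize(b[70:205,150:330],(400,300),interpolation=cv2.INTER_CUBIC)
cv2.imwrite('pics/k.png',o[:,:,::-1])"
```

```text
t 12.55 tip in block mm [ 85.2 -45.7 165.9] F [ 0.2 -0.1 -1.2] w 19.8 yaw 29.2 z [ 0.012 -0.014 -1.   ]
```

View pics/k.png

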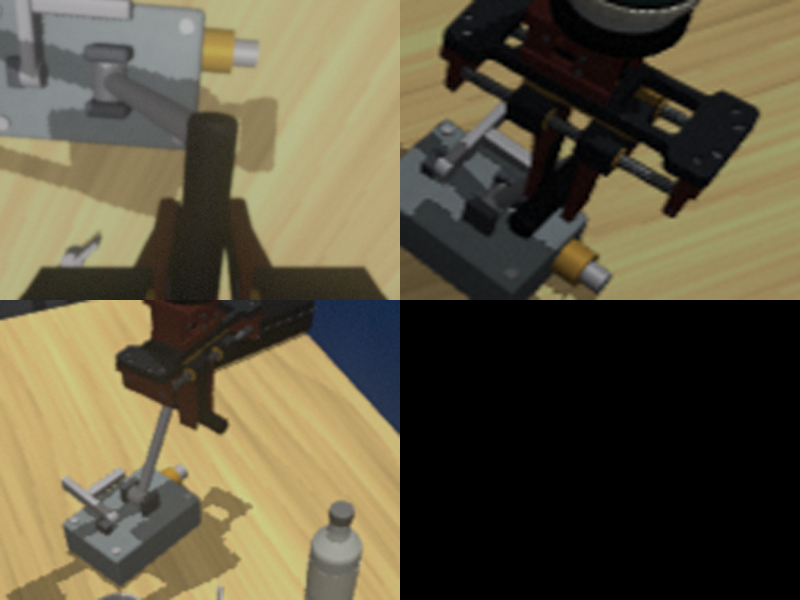

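Jaws closed to 19.8 mm, which is the bar's diameter, with the grip between the pads. Now I pull along the arc.

Call:
{"name": "servo_tool", "arguments": {"increments": [{"rotation": [0,0,0],"slide": [0.7,-10.9,-5.4],"jaw": 0},{"rotation": [0,0,0],"slide": [0.7,-11.4,-4.3],"jaw": 0},{"rotation": [0,0,0],"slide": [0.7,-11.7,-3.3],"jaw": 0},{"rotation": [0,0,0],"slide": [0.7,-11.9,-2.2],"jaw": 0}]}}

```text
clock: 13.1
position: [0.5749, 0.149, 0.1543]
tool_rot: [0.014, 0.507, 0.862, 0.006]
wrist_force: [5.8, 3.2, -4.6]
width: 0.0197
```

```bash
python3 -c "
from h import *
blk()"
```

```text
t 13.1 tip in block mm [ 47.4 -44.8 182.3] F [ 5.8  3.2 -4.6] w 19.7 yaw 29.1 z [ 0.03  -0.003 -1.   ]
```

Call:
{"name": "servo_tool", "arguments": {"increments": [{"rotation": [0,0,0],"slide": [0.7,-12.5,0.5],"jaw": 0},{"rotation": [0,0,0],"slide": [0.7,-12.5,-0.8],"jaw": 0},{"rotation": [0,0,0],"slide": [0.7,-12.5,0.2],"jaw": 0},{"rotation": [0,0,0],"slide": [0.7,-12.5,1.2],"jaw": 0}]}}

```text
clock: 13.5
position: [0.5434, 0.1346, 0.1589]
tool_rot: [0.024, 0.508, 0.861, 0.022]
wrist_force: [6.2, 6.3, -1.1]
width: 0.0202
```

```bash
python3 -c "
from h import *
blk()"
```

```text
t 13.5 tip in block mm [ 11.7 -44.1 186.9] F [ 6.2  6.3 -1.1] w 20.2 yaw 28.9 z [ 0.064  0.014 -0.998]
```

Call:
{"name": "servo_tool", "arguments": {"increments": [{"rotation": [0.02,0,0],"slide": [0.7,-13.5,1.5],"jaw": 0},{"rotation": [0.02,0,0],"slide": [0.7,-13.5,2.5],"jaw": 0},{"rotation": [0.02,0,0],"slide": [0.7,-13.5,3],"jaw": 0},{"rotation": [0.02,0,0],"slide": [0.7,-13,3.5],"jaw": 0}]}}

```text
clock: 13.9
position: [0.513, 0.1206, 0.1554]
tool_rot: [0.017, 0.511, 0.859, 0.007]
wrist_force: [9.1, 9.3, -0.9]
width: 0.0196
```

```bash
python3 -c "
from h import *
blk()"
```

```text
t 13.9 tip in block mm [-20.8 -43.5 183.4] F [ 9.1  9.3 -0.9] w 19.6 yaw 28.6 z [ 0.035 -0.005 -0.999]
```

Call:
{"name": "servo_tool", "arguments": {"increments": [{"rotation": [0.01,0,0],"slide": [0.5,-10,3.5],"jaw": 0}]}}

```text
clock: 14.0
position: [0.5093, 0.1189, 0.1542]
tool_rot: [0.018, 0.512, 0.859, 0.008]
wrist_force: [8.1, 8.5, 1.5]
width: 0.0201
```

Call:
{"name": "servo_tool", "arguments": {"increments": [{"rotation": [0.01,0,0],"slide": [0.5,-9,3.5],"jaw": 0}]}}

```text
clock: 14.1
position: [0.5066, 0.1177, 0.1533]
tool_rot: [0.019, 0.512, 0.859, 0.009]
wrist_force: [6.7, 8.7, 3.6]
width: 0.0195
```

```bash
python3 -c "
from h import *
blk()"
```

```text
t 14.1 tip in block mm [-28.  -43.4 181.2] F [6.7 8.7 3.6] w 19.5 yaw 28.4 z [ 0.041 -0.004 -0.999]
```

Call:
{"name": "servo_tool", "arguments": {"increments": [{"rotation": [0,0,0],"slide": [0.5,-13,3],"jaw": 0}]}}

```text
clock: 14.2
position: [0.5024, 0.1157, 0.152]
tool_rot: [0.023, 0.513, 0.858, 0.016]
wrist_force: [29.7, 22.3, -18.6]
width: 0.0195
```

Call:
{"name": "servo_tool", "arguments": {"increments": [{"rotation": [0,0,0],"slide": [0.5,-13,3],"jaw": 0}]}}

```text
clock: 14.3
position: [0.503, 0.1159, 0.1519]
tool_rot: [0.031, 0.514, 0.857, 0.027]
wrist_force: [31.7, 29.3, -20.8]
width: 0.0198
```

Call:
{"name": "servo_tool", "arguments": {"increments": [{"rotation": [0,0,0],"slide": [0.5,-13,3],"jaw": 0}]}}

```text
clock: 14.4
position: [0.5043, 0.1161, 0.152]
tool_rot: [0.039, 0.515, 0.856, 0.039]
wrist_force: [26.0, 22.8, -15.5]
width: 0.0198
```

```bash
python3 -c "
from h import *
blk()"
```

```text
t 14.4 tip in block mm [-32.8 -43.8 179.8] F [ 26.   22.8 -15.5] w 19.8 yaw 28.0 z [ 0.106  0.026 -0.994]
```

Force jumped to about 40 N at block x=-33, so the lever is at its stop. I ease to a moderate hold.

Call:
{"name": "servo_tool", "arguments": {"increments": [{"rotation": [0,0,0],"slide": [0.3,-6,1],"jaw": 0},{"rotation": [0,0,0],"slide": [0.3,-6,1],"jaw": 0}]}}

```text
clock: 14.6
position: [0.5057, 0.1167, 0.1525]
tool_rot: [0.047, 0.516, 0.854, 0.05]
wrist_force: [12.4, 9.8, -12.5]
width: 0.0198
```

```bash
python3 - <<'E'
from h import *
blk()
for i in range(2): manip.snapshot('wrist')
w=snap('wrist','m3');a=snap('scene','m1');b=snap('side','m2')
blk()
P=discpts('pics/m1.png','pics/m2.png');c=P.mean(0);n=np.linalg.svd(P-c)[2][2];print(len(P),c,n)
o=np.zeros((600,800,3),np.uint8);o[:300,:400]=cv2.resize(w,(400,300));o[:300,400:]=cv2.resize(a[80:270,120:373],(400,300),interpolation=cv2.INTER_CUBIC)
o[300:,:400]=cv2.resize(b[70:205,150:330],(400,300),interpolation=cv2.INTER_CUBIC)
o[300:,400:]=cv2.resize(b[90:300,100:380],(400,300),interpolation=cv2.INTER_CUBIC)
cv2.imwrite('pics/m.png',o[:,:,::-1])
E
```

```text
t 14.6 tip in block mm [-32.  -43.8 180.2] F [ 12.4   9.8 -12.5] w 19.8 yaw 27.9 z [ 0.131  0.037 -0.991]
t 14.85 tip in block mm [-32.  -43.8 180.2] F [ 13.7  11.8 -12.1] w 19.4 yaw 27.9 z [ 0.131  0.037 -0.991]
19 [ 0.55635854 -0.17932962  0.0464793 ] [-8.11692896e-04  2.47207873e-03  9.99996615e-01]
```

View pics/m.png

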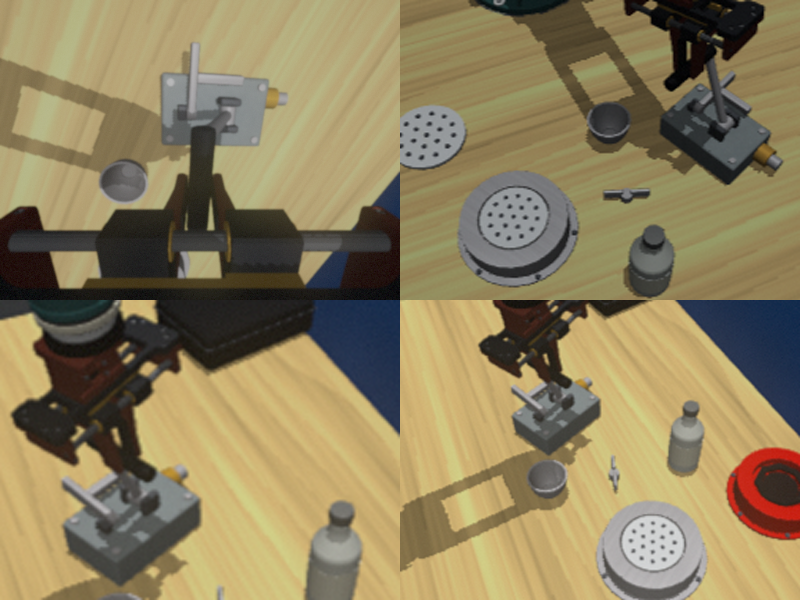

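```bash
python3 -c "
from h import *
blk(); print(manip.finish_job())"
```

```text
t 14.85 tip in block mm [-32.  -43.8 180.2] F [ 13.7  11.8 -12.1] w 19.4 yaw 27.9 z [ 0.131  0.037 -0.991]
the job is handed in; nothing more can be done
None
```

I did the whole job in the order asked and handed it in at 14.9 s, with the gripper still holding the lever fully pulled.

- **Strainer:** I pressed it until it bottomed out. The final fit over its 19 holes shows it level to within about 0.2° (7.3° at the start). It measures flush, with the top at about 46 mm and a reading bias of 1–2 mm.
- **Catch:** I flipped it to the block's +y side until it hit its stop. The last pictures show it lying over to the robot's left.
- **Lever:** I gripped the cross grip, with the jaws closed to 19.8 mm on the 20 mm bar, and pulled. The force jumped to about 40 N with the grip at the block's x of about -33 mm, where the stop should be. I eased off to a hold of about 18 N, against a spring of about 9 N, and the pose was steady over the last 0.25 s.
- **Bystanders:** The bottle, small bowl and wing nut look upright and unmoved in the last pictures.

**Checks that disagreed:**
- The real fingertips were about 28 mm behind the reported TCP, where the description puts them 8 mm ahead of it. I found this from the first contact and the wrist view, and corrected for it from then on.
- During the pull, the tip was up to 7 mm higher than the ideal arc, and the tool ended leaning about 8°. The grip held throughout.

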